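Find the unbored plug shell by weight and drop it down the reject funnel

ROBOT

A 6-joint arm with a two-finger parallel gripper is mounted at the origin on the work surface. World frame = base frame: x ahead of the robot, y to its left, z up, the work surface at z = 0. Lengths are in m, angles in rad, forces in N, time in s.
With the tool pointing down it reaches from about 0.375 to 0.975 m from the base axis. Payload 3.8 kg.
Tool frame: the origin (TCP) lies midway between the tips of the shut fingers; the grasp point (between the pads) lies 19 mm behind it; z points along the fingers, y is the line along which they close (so a half turn about z gives the same grasp; the last joint's range is limited). The gripper opens to 88 mm and grips with 3 to 60 N. Pads are 18 mm wide; open, the fingers measure 123 mm over their backs; the gripper's body (75 mm by 187 mm) begins 45 mm behind the grasp point.
Start: joints at [1.099, 0.264, 1.604, -0, 1.274, -0.037], TCP at [0.284, 0.612, 0.239] pointing down, gripper open.
Joint ranges: [-2.63, 2.63], [-0.94, 2.18], [0.31, 2.57], [-1.31, 4.45], [0, 2.66], [-2.55, 2.55]. Speed limits (rad/s): [2.57, 2.57, 3.14, 3.14, 3.14, 3.14].

INTERFACE

Orientations are given as a rotation vector (axis times angle).
In Python, from cell import manip, inverse_kinematics, cams, order gives the robot as it stands. Calls block until the motion is done:
- manip.move_pose(position, orientation): joint-space move of the TCP to a pose.
- manip.move_linear(position, rate=0.15, rot=None): straight line of the TCP; rot=None keeps the orientation; rate is the mean speed in m/s.
- manip.set_joints(angles): joint-space move.
- manip.set_gripper(opening, force=None): finger opening in m; force is the grip in N (None keeps the last); returns when the fingers have stopped.
- manip.dwell(seconds).
- inverse_kinematics(position, orientation): joint angles nearest the present ones, or None.
- manip.state(): the state.
- cams.capture(name): name is "side" or "top"; returns a dict with "image" (384x512x3 uint8, blue, green, red), "z_map" (384x512 float32, m along the optical axis (not along the pixel's ray), 0 where there is no reading), "intrinsics" (3x3 intrinsics, pixels), "position" and "orientation" of the camera in the world. Camera axes: x right, y down, z forward; pixel columns grow to the right and rows downward; lengths in m; the calibration is good to about 2 mm. A picture is of the moment at which its call begins.
A pose or a line that the arm cannot do raises manip.IKError and nothing moves.
- order.close_job(): hands the job in; it is judged then, once.
The state is a dict: "clock": time; "joint_pos": joint angles; "joint_velocities": joint speeds; "tau": joint torques, N m; "tool_pos": TCP position; "tcp_rot": TCP orientation; "contact_force": force on the tool from outside, world axes, zero at the start; "moment": the same for the moment, N m; "gripper_width": finger opening in m; "grasp_force": force on a finger pad.
Only numpy, scipy, OpenCV 4.12 (cv2) and the standard library are available. Lean on these libraries where they do the work, as an engineer would, in place of code of your own. Each camera call takes 0.05 s, during which the arm holds its last target. There are 200 camera calls.

TASK

Each of the three identical closed boxes holds a brass plug shell, but one shell was never bored out and makes its box clearly heavier. Heft the closed boxes to find the heavy one, stand it back on the desk, take off its lid and leave the lid on the desk, then lift out the shell and drop it down the aluminium funnel. Open no other box, keep every box upright on the desk at the end with the other two closed, and leave the insulator, key handle and gauge where they are.

Things in the scene. Friction and masses are not known exactly. Their poses are not given: they have to be found in the camera images.
- box_1: Parts box 1, lower half (three alike, in a row right of the funnel): white, 64 x 64 x 44 mm; a grey collar 54 mm square rises to 52 mm; lid fits over it with 2 mm play per side. Floor 5 mm, well 42 mm square. Origin: centre of its underside; z up, x, y along its sides. Closed: a block 64 x 64 x 88 mm, 0.35 kg (at most 0.42), or 0.74 kg (at least 0.64) with the solid shell.
- lid_1: Lid of box 1: blue flat-topped cap, 64 x 64 mm, 44 mm high, walls 3 mm, 50 g, no knob: grip its sides; lifts straight off, no latch. Origin: centre of its lower edge, 44 mm above the box's underside when on; axes as the box. Room to put it down: the desk beyond the row, 0.61 to 0.69 m ahead of the base axis, from 0.2 m right of the robot to the middle, starts clear.
- shell_1: Brass plug shell in box 1, upright, 3 mm play per side: 74 mm long, 36 mm across in the lower 24 mm, 32 mm from 28 to 70 mm, bevelled top. Origin: centre of its wide end, z towards the narrow end. Top 79 mm above the desk, 27 mm above the collar. All look alike: two are hollow (about 0.15 kg), one, in any of the boxes, is solid (about 0.54 kg).
- box_2: Parts box 2, lower half (three alike, in a row right of the funnel): white, 64 x 64 x 44 mm; a grey collar 54 mm square rises to 52 mm; lid fits over it with 2 mm play per side. Floor 5 mm, well 42 mm square. Origin: centre of its underside; z up, x, y along its sides. Closed: a block 64 x 64 x 88 mm, 0.35 kg (at most 0.42), or 0.74 kg (at least 0.64) with the solid shell.
- lid_2: Lid of box 2: blue flat-topped cap, 64 x 64 mm, 44 mm high, walls 3 mm, 50 g, no knob: grip its sides; lifts straight off, no latch. Origin: centre of its lower edge, 44 mm above the box's underside when on; axes as the box. Room to put it down: the desk beyond the row, 0.61 to 0.69 m ahead of the base axis, from 0.2 m right of the robot to the middle, starts clear.
- shell_2: Brass plug shell in box 2, upright, 3 mm play per side: 74 mm long, 36 mm across in the lower 24 mm, 32 mm from 28 to 70 mm, bevelled top. Origin: centre of its wide end, z towards the narrow end. Top 79 mm above the desk, 27 mm above the collar. All look alike: two are hollow (about 0.15 kg), one, in any of the boxes, is solid (about 0.54 kg).
- box_3: Parts box 3, lower half (three alike, in a row right of the funnel): white, 64 x 64 x 44 mm; a grey collar 54 mm square rises to 52 mm; lid fits over it with 2 mm play per side. Floor 5 mm, well 42 mm square. Origin: centre of its underside; z up, x, y along its sides. Closed: a block 64 x 64 x 88 mm, 0.35 kg (at most 0.42), or 0.74 kg (at least 0.64) with the solid shell.
- lid_3: Lid of box 3: blue flat-topped cap, 64 x 64 mm, 44 mm high, walls 3 mm, 50 g, no knob: grip its sides; lifts straight off, no latch. Origin: centre of its lower edge, 44 mm above the box's underside when on; axes as the box. Room to put it down: the desk beyond the row, 0.61 to 0.69 m ahead of the base axis, from 0.2 m right of the robot to the middle, starts clear.
- shell_3: Brass plug shell in box 3, upright, 3 mm play per side: 74 mm long, 36 mm across in the lower 24 mm, 32 mm from 28 to 70 mm, bevelled top. Origin: centre of its wide end, z towards the narrow end. Top 79 mm above the desk, 27 mm above the collar. All look alike: two are hollow (about 0.15 kg), one, in any of the boxes, is solid (about 0.54 kg).
- funnel: Spun aluminium reject funnel set in a green hatch plate (290 x 290 mm, 4 mm thick) in the desk, left of the boxes. Origin: on the funnel's axis at desk level; z up. Mouth about 170 mm across, its rim 8 mm above the desk; it narrows over 58 mm to a spout 92 mm wide inside, open below, 70 mm below the desk, through which a shell falls in any attitude onto the tray.
- reject_tray (a joint): Sprung collection tray hidden under the funnel, its floor 150 mm below the desk: how far it has sunk, in m. 0 empty; a hollow shell sinks it about 5 mm, the solid one about 18 mm.
- insulator: White porcelain insulator, 86 mm tall, 66 mm across, standing on the far side. Origin: centre of its underside. Leave alone.
- key_handle: Red bakelite key handle lying flat between the robot and the boxes, 102 mm long, 28 mm wide, 22 mm high, along its x. Origin: 6 mm from the middle of its length, at desk level. Leave alone.
- gauge: Steel relay spring gauge lying flat on the far side, about 153 mm long, 40 mm wide, 18 mm high, along its x. Origin: near its middle, at desk level. Leave alone.

How it is judged:
On the way, in this order (a step that is already met when the one before it is completed fails the run):
1. a closed box is hefted: lifted clear of the desk with its lid on (((height (world z) of box_1 above 0.02 m and distance between lid_1 and box_1 below 0.052 m and contact force between the fingers and anything else above 1 N) or (height (world z) of box_2 above 0.02 m and distance between lid_2 and box_2 below 0.052 m and contact force between the fingers and anything else above 1 N) or (height (world z) of box_3 above 0.02 m and distance between lid_3 and box_3 below 0.052 m and contact force between the fingers and anything else above 1 N))), for 0.2 s.
2. a lid is lifted off a box that stands on the desk (((z of lid_1 in the frame of box_1 above 0.06 m and height (world z) of box_1 below 0.01 m) or (z of lid_2 in the frame of box_2 above 0.06 m and height (world z) of box_2 below 0.01 m) or (z of lid_3 in the frame of box_3 above 0.06 m and height (world z) of box_3 below 0.01 m))), for 0.1 s.
3. a shell is held clear of its opened box (((distance between shell_1 and box_1 above 0.07 m and contact force between the fingers and shell_1 above 0.5 N) or (distance between shell_2 and box_2 above 0.07 m and contact force between the fingers and shell_2 above 0.5 N) or (distance between shell_3 and box_3 above 0.07 m and contact force between the fingers and shell_3 above 0.5 N))), for 0.1 s.
At the end, for the whole second after the job is handed in: One shell lies at rest in the tray under the funnel and has sunk the tray more than 11 mm (only the solid one does); its lid rests on the desk (or back on its box); all three boxes stand upright on the desk (within 10 mm and 0.08 rad); the other two boxes still hold their shells with their lids on (value of joint reject_tray above 0.011 m and height (world z) of each of box_1, box_2, box_3 below 0.01 m and angle between each of box_1, box_2, box_3's own z axis and vertical below 0.08 rad and linear speed of each of box_1, box_2, box_3 below 0.02 m/s and ((z of shell_1 in the frame of funnel below -0.085 m and horizontal distance between shell_1 and funnel below 0.13 m and linear speed of shell_1 below 0.03 m/s and height (world z) of lid_1 between -0.01 and 0.06 m and linear speed of lid_1 below 0.02 m/s and distance between lid_2 and box_2 below 0.052 m and distance between lid_3 and box_3 below 0.052 m and distance between shell_2 and box_2 below 0.03 m and distance between shell_3 and box_3 below 0.03 m) or (z of shell_2 in the frame of funnel below -0.085 m and horizontal distance between shell_2 and funnel below 0.13 m and linear speed of shell_2 below 0.03 m/s and height (world z) of lid_2 between -0.01 and 0.06 m and linear speed of lid_2 below 0.02 m/s and distance between lid_1 and box_1 below 0.052 m and distance between lid_3 and box_3 below 0.052 m and distance between shell_1 and box_1 below 0.03 m and distance between shell_3 and box_3 below 0.03 m) or (z of shell_3 in the frame of funnel below -0.085 m and horizontal distance between shell_3 and funnel below 0.13 m and linear speed of shell_3 below 0.03 m/s and height (world z) of lid_3 between -0.01 and 0.06 m and linear speed of lid_3 below 0.02 m/s and distance between lid_1 and box_1 below 0.052 m and distance between lid_2 and box_2 below 0.052 m and distance between shell_1 and box_1 below 0.03 m and distance between shell_2 and box_2 below 0.03 m))); the robot touches nothing.
It fails at once if two boxes are open at once ((distance between lid_1 and box_1 above 0.06 m and distance between lid_2 and box_2 above 0.06 m) or (distance between lid_1 and box_1 above 0.06 m and distance between lid_3 and box_3 above 0.06 m) or (distance between lid_2 and box_2 above 0.06 m and distance between lid_3 and box_3 above 0.06 m)).
It fails at once if a box with a light shell standing in it is opened ((distance between lid_1 and box_1 above 0.06 m and contact force between shell_1 and box_1 between 0.8 and 2.4 N and linear speed of each of shell_1, box_1 below 0.003 m/s and contact force between the fingers and shell_1 below 0.05 N and contact force between the fingers and box_1 below 0.05 N) or (distance between lid_2 and box_2 above 0.06 m and contact force between shell_2 and box_2 between 0.8 and 2.4 N and linear speed of each of shell_2, box_2 below 0.003 m/s and contact force between the fingers and shell_2 below 0.05 N and contact force between the fingers and box_2 below 0.05 N) or (distance between lid_3 and box_3 above 0.06 m and contact force between shell_3 and box_3 between 0.8 and 2.4 N and linear speed of each of shell_3, box_3 below 0.003 m/s and contact force between the fingers and shell_3 below 0.05 N and contact force between the fingers and box_3 below 0.05 N)).
It fails at once if a box is tipped by more than 0.5 rad (angle between any of box_1, box_2, box_3's own z axis and vertical above 0.5 rad).
It fails at once if the insulator, key handle or gauge is moved more than 30 mm (distance of any of insulator, key_handle, gauge from where it was at the start of the episode above 0.03 m).
It also fails if it takes over 64 s, if anything falls off the work surface, if the arm or the gripper's body presses on something with over 40 N, if the wrist force passes 120 N, or if a joint passes its speed limit or range.

## Working session

There is one attempt and no reset: what is moved stays moved. The work goes in short steps, each a Python script; the robot and the scene stay as the last script left them, time stands still between calls to the robot, and variables do not carry over. Pictures are saved under pics/ and viewed, at most 10 in all, crops included, and the job is handed in when it is done.

```bash
ls; mkdir -p pics
cat > h.py <<'E'
import numpy as np, cv2
from scipy.spatial.transform import Rotation as R
from cell import manip, inverse_kinematics, cams, order
def cloud(name):
    c=cams.capture(name); z=c["z_map"]; K=np.array(c["intrinsics"])
    v,u=np.indices(z.shape)
    p=np.stack([(u-K[0,2])/K[0,0]*z,(v-K[1,2])/K[1,1]*z,z],-1)
    o=np.array(c["orientation"])
    Rm=o if o.shape==(3,3) else R.from_rotvec(o).as_matrix()
    w=p@Rm.T+np.array(c["position"]); w[z==0]=np.nan
    return c["image"],w
def down(yaw):  # tool z down, tool y at angle yaw from world y
    return (R.from_euler('z',yaw)*R.from_euler('x',np.pi)).as_rotvec()
E
python3 - <<'E'
from h import *
for n in("top","side"):
    im,w=cloud(n); cv2.imwrite(f"pics/{n}0.png",im)
    c=cams.capture(n); print(n,c["position"],c["orientation"])
    if 1:
        hsv=cv2.cvtColor(im,cv2.COLOR_BGR2HSV)
        m=((hsv[...,0]>95)&(hsv[...,0]<130)&(hsv[...,1]>90)).astype(np.uint8)
        if n=="top": m&=(np.nan_to_num(w[...,2])>.08).astype(np.uint8)
        k,l,s,ce=cv2.connectedComponentsWithStats(m)
        for i in range(1,k):
            if s[i,4]>80:
                q=w[l==i]; q=q[~np.isnan(q[:,0])]
                print(s[i],ce[i],np.median(q,0),q.min(0),q.max(0), cv2.minAreaRect((q[:,:2]*1000).astype(np.float32)))
st=manip.state(); print(st); print(R.from_rotvec(st["tcp_rot"]).as_matrix().round(2))
E
```

```text
pics
top [ 0.44200231 -0.03264504  0.74613491] [-2.0909868   2.14596265 -0.15887069]
[ 248  174   41   41 1197] [268.20050125 193.48287385] [ 0.55665495 -0.03499781  0.08885229] [ 0.51917718 -0.07177906  0.08057167] [0.59422073 0.0026063  0.09204121] ((557.8778686523438, -35.091461181640625), (63.237464904785156, 63.6610107421875), 74.91181182861328)
[ 325  193   45   43 1270] [346.72913386 214.16929134] [ 0.5152255  -0.17467898  0.08890306] [ 0.47855181 -0.21250571  0.08009587] [ 0.55280555 -0.13793912  0.09243607] ((515.7111206054688, -175.43008422851562), (62.791114807128906, 64.28404235839844), 12.60297679901123)
[ 418  204   46   44 1377] [440.62962963 225.45243282] [ 0.49073897 -0.33870266  0.08887571] [ 0.45237692 -0.38056779  0.08019559] [ 0.52995928 -0.29976743  0.09266542] ((491.37335205078125, -339.87457275390625), (64.97207641601562, 63.507171630859375), 70.57052612304688)
side [ 0.26914121 -0.70061872  0.73532098] [-2.33198288  0.5181323  -0.21520484]
[230 152  29  32 775] [244.41677419 167.70064516] [ 0.55236763 -0.05550836  0.08542064] [ 0.51691758 -0.07900042 -0.00289
[... 755 characters left out ...]
+00,  9.58226776e-06,
        1.27366209e+00, -3.69008371e-02]), 'joint_velocities': array([ 2.96248988e-05, -2.09436045e-03, -5.21769309e-03,  7.24541957e-04,
       -5.89104616e-04, -4.31730453e-04]), 'tau': array([ 2.00317554e-04, -5.02168500e+01, -3.56979597e+01,  7.28026684e-02,
        2.58376391e-02, -1.28783645e-04]), 'tool_pos': array([0.28411645, 0.61183263, 0.23789654]), 'tcp_rot': array([-6.77488341e-01, -3.06731930e+00,  2.02244148e-03]), 'contact_force': array([-0.05258044,  0.259884  , -0.05755752]), 'moment': array([ 0.00228575,  0.01117665, -0.01643789]), 'grasp_force': 0.0, 'gripper_width': 0.08802225929316497}
[[-0.91  0.42 -0.  ]
 [ 0.42  0.91 -0.  ]
 [ 0.   -0.   -1.  ]]
```

View pics/top0.png

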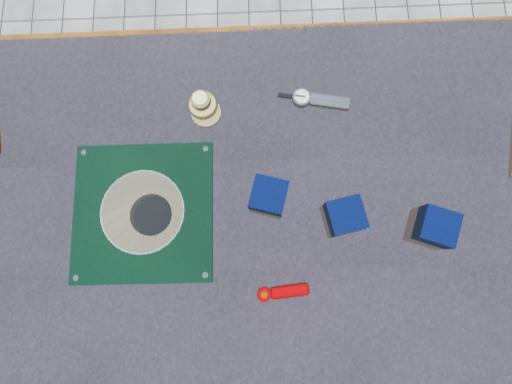

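Run:
```python
from h import *
im,w=cloud("top")
hsv=cv2.cvtColor(im,cv2.COLOR_BGR2HSV)
def rep(t,m):
    m=m.astype(np.uint8);k,l,s,ce=cv2.connectedComponentsWithStats(m)
    for i in range(1,k):
        if s[i,4]>150:
            q=w[l==i];q=q[~np.isnan(q[:,0])]
            if len(q): print(t,s[i],np.median(q,0).round(3),[np.round(a,1) for a in cv2.minAreaRect((q[:,:2]*1000).astype(np.float32))],q[:,2].min().round(3),q[:,2].max().round(3))
Z=np.nan_to_num(w[...,2])
rep("tall",Z>.012)
rep("hole",(Z<-.015)&(w[...,0]>.2))
rep("green",(hsv[...,0]>40)&(hsv[...,0]<90)&(hsv[...,1]>60))
for b in [(0.5579,-.0351),(.5157,-.1754),(.4914,-.3399)]: print(inverse_kinematics([*b,.2],down(0)) )
```

```text
tall [188  89  33  38 917] [0.737 0.088 0.06 ] [array([744.3,  90.4]), array([50.8, 63.4]), np.float64(22.3)] 0.012 0.09
tall [278  88  72  21 781] [ 0.769 -0.144  0.017] [array([ 773.7, -136.6]), array([151.2,  38.5]), np.float64(83.8)] 0.012 0.021
tall [ 248  173   41   46 1356] [ 0.554 -0.034  0.089] [array([558.4, -35. ]), array([63.8, 64.6]), np.float64(74.8)] 0.012 0.092
tall [ 320  193   50   45 1522] [ 0.515 -0.17   0.089] [array([ 516.4, -175.3]), array([64.2, 64.7]), np.float64(12.8)] 0.012 0.093
tall [ 404  203   60   46 2039] [ 0.49  -0.329  0.088] [array([ 491.9, -339.8]), array([65.4, 64.9]), np.float64(70.4)] 0.012 0.093
tall [257 282  52  20 651] [ 0.378 -0.058  0.018] [array([376.8, -57.6]), array([ 26.7, 100.2]), np.float64(5.4)] 0.013 0.027
hole [    0     0   512    35 12747] [ 1.541  0.213 -0.748] [array([1548.3,   21.9]), array([2343.3,  180.5]), np.float64(89.0)] -0.763 -0.734
hole [ 113  180   65   65 3186] [ 0.553  0.252 -0.042] [array([542.6, 225.5]), array([137.2, 139.4]), np.float64(21.3)] -0.154 -0.015
green [   68   142   145   143 13702] [0.525 0.22  0.005] [array([541.8, 225.3]), array([290.2, 289.4]), np.float64(89.9)] -0.001 0.011
[-1.07390015e-01  7.35878887e-02  1.89790378e+00 -4.44089210e-16
  1.17010099e+00  1.46340631e+00]
[-3.73574397e-01  4.62970871e-02  1.92680234e+00 -4.44089210e-16
  1.16849323e+00  1.19722193e+00]
[-6.46817576e-01  1.45953595e-01  1.81775894e+00 -4.44089210e-16
  1.17788012e+00  9.23978751e-01]
```

```bash
cat >> h.py <<'E'
B={1:(.558,-.035,-15.1),2:(.516,-.1753,12.7),3:(.4915,-.3398,-19.5)}
def yawfor(x,y,deg):
    best=None
    for k in range(-2,3):
        a=np.radians(deg+90*k); q=inverse_kinematics([x,y,.2],down(a))
        if q is not None and (best is None or abs(q[5])<best[0]): best=(abs(q[5]),a)
    return best[1]
def heft(i,zg=.029):
    x,y,d=B[i]; a=yawfor(x,y,d); o=down(a)
    manip.set_gripper(.088)
    manip.move_pose([x,y,.17],o)
    manip.move_linear([x,y,zg],rate=.12)
    manip.dwell(.2); f0=manip.state()["contact_force"]
    manip.set_gripper(.05,40)
    s=manip.state(); print("w",s["gripper_width"],s["grasp_force"])
    manip.move_linear([x,y,zg+.008],rate=.05); manip.dwell(.2)
    f1=manip.state()["contact_force"]; print(i,"df",f1-f0)
    if f0[2]-f1[2]<2: print("LID ONLY?"); return
    manip.move_linear([x,y,zg+.035],rate=.1); manip.dwell(.4)
    s=manip.state(); print("df",s["contact_force"]-f0,s["gripper_width"])
    manip.move_linear([x,y,zg+.004],rate=.1); manip.move_linear([x,y,zg],rate=.02)
    manip.dwell(.1); manip.set_gripper(.088)
    manip.move_linear([x,y,.17],rate=.2)
    print("mass",(f0[2]-s["contact_force"][2])/9.81,manip.state()["clock"])
E
python3 -c "
from h import *
heft(1)"
```

```text
w 0.06400791951681027 39.999519917182624
1 df [-0.28359489 -0.43316565 -4.68456098]
df [ 0.45768221 -0.28150901 -3.86898714] 0.06398399130388156
mass 0.39439216470834315 8.6
```

```bash
python3 -c "
from h import *
heft(2)"
```

```text
w 0.06357737366520536 39.99589329818264
2 df [-0.45425774  0.42480874 -7.25396136]
df [-0.46111708 -0.11117667 -7.85530537] 0.0637281767322226
mass 0.800744686231834 15.2
```

Run:
```python
from h import *
x,y,d=B[2]; o=down(np.radians(d))
manip.move_pose([x,y,.17],o)
manip.move_linear([x,y,.058],rate=.12)
manip.dwell(.2); f0=manip.state()["contact_force"]
manip.set_gripper(.05,12); print(manip.state()["gripper_width"])
manip.move_linear([x,y,.070],rate=.04); manip.dwell(.2)
df=manip.state()["contact_force"]-f0; print(df)
if df[2]>-2:
    manip.move_linear([x,y,.15],rate=.12)
    manip.move_pose([.655,-.13,.13],down(0))
    im,w=cloud("side"); cv2.imwrite("pics/s1.png",im)
print(manip.state()["clock"],manip.state()["gripper_width"])
```

```text
0.0637872102912567
[-1.24992088 -0.18829163  1.1926832 ]
20.525 0.06387216637473359
```

View pics/s1.png

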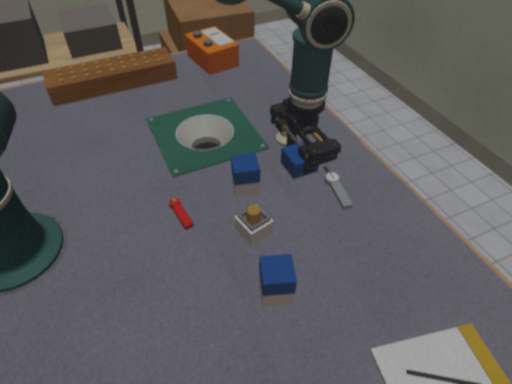

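Run:
```python
from h import *
manip.move_linear([.655,-.13,.02],rate=.15); manip.move_linear([.655,-.13,.0150],rate=.03)
print(manip.state()["contact_force"])
manip.set_gripper(.085)
manip.move_linear([.655,-.13,.17],rate=.25)
print(manip.state()["clock"])
for n in ("top","side"):
    im,w=cloud(n); cv2.imwrite(f"pics/{n}2.png",im)
    near=(np.hypot(w[...,0]-.516,w[...,1]+.175)<.045)
    for lo,hi in((.065,.095),(.046,.058)):
        q=w[near&(w[...,2]>lo)&(w[...,2]<hi)]
        if len(q)>5: print(n,lo,len(q),np.median(q,0).round(4),[np.round(a,1) for a in cv2.minAreaRect((q[:,:2]*1000).astype(np.float32))])
    q=w[near&(w[...,2]>.076)&(w[...,2]<.09)]
    if len(q)>5: print("circ",cv2.minEnclosingCircle((q[:,:2]*1000).astype(np.float32)),np.median(q[:,2]))
```

```text
[-0.94266898 -0.47502178 -0.48054058]
22.9833
side 0.065 154 [ 0.5131 -0.1829  0.0769] [array([ 514.7, -179. ]), array([29.5, 30.9]), np.float64(46.7)]
side 0.046 235 [ 0.506  -0.1907  0.0508] [array([ 515. , -179.3]), array([54.3, 56.1]), np.float64(11.0)]
circ ((515.7185668945312, -178.49046325683594), 15.039591789245605) 0.07772246088385248
```

View pics/top2.png

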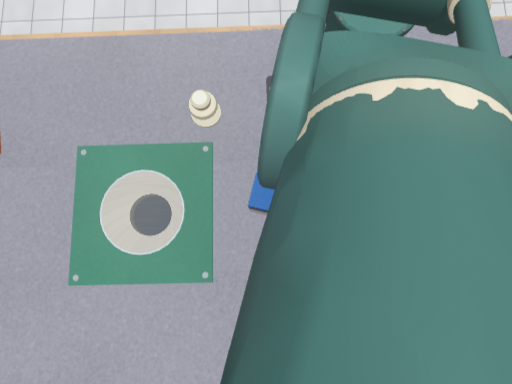

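Run:
```python
from h import *
x,y=.5158,-.177; o=down(np.radians(12.7))
manip.move_pose([x,y,.16],o)
manip.move_linear([x,y,.056],rate=.12)
manip.dwell(.2); f0=manip.state()["contact_force"]
manip.set_gripper(.02,40); print(manip.state()["gripper_width"])
manip.move_linear([x,y,.075],rate=.05); manip.dwell(.3)
s=manip.state(); df=s["contact_force"]-f0; print(df,s["gripper_width"])
if df[2]<-4 and df[2]>-6.8:
    manip.move_linear([x,y,.18],rate=.12)
    s=manip.state(); print(s["contact_force"]-f0,s["gripper_width"])
    manip.move_linear([.542,.225,.18],rate=.2)
im,w=cloud("side"); cv2.imwrite("pics/s3.png",im)
s=manip.state(); print(s["contact_force"]-f0,s["clock"],s["gripper_width"])
```

```text
0.031118725238089378
[ 0.04135288 -0.8247229  -5.15196608] 0.03130124518218762
[-1.08316724  0.39424002 -6.3730185 ] 0.031148669146229113
[ 0.27987181 -0.2685512  -5.91448707] 29.8833 0.031222824276227256
```

View pics/s3.png

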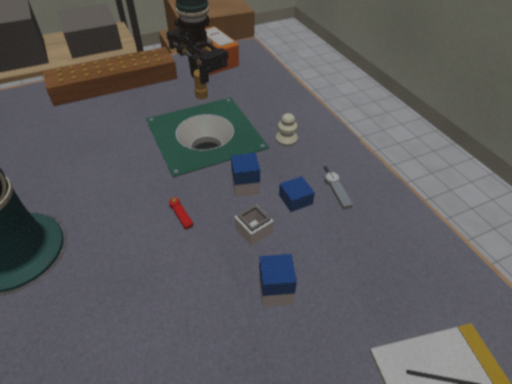

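The shell hangs upright in the gripper at (201,88) above the funnel. Box 2 stands open and empty at (254,222), its lid lies on the desk at (296,193), and the others are closed.

Run:
```python
from h import *
manip.move_linear([.542,.225,.05],rate=.15); manip.dwell(.2)
manip.set_gripper(.085)
manip.move_linear([.542,.225,.2],rate=.2)
manip.set_joints([1.099,.264,1.604,0,1.274,-.037]); manip.dwell(1)
for n in ("top","side"):
    im,w=cloud(n); cv2.imwrite(f"pics/{n}4.png",im)
    if n=="top":
        m=np.hypot(w[...,0]-.542,w[...,1]-.225)<.09
        print(np.nanmin(w[m][:,2]))
        for i,(x,y,d) in B.items():
            q=w[(np.hypot(w[...,0]-x,w[...,1]-y)<.05)&(w[...,2]>.03)]; print(i,np.median(q,0),len(q))
        q=w[(abs(w[...,0]-.655)<.05)&(abs(w[...,1]+.13)<.05)&(w[...,2]>.03)]; print(np.median(q,0))
print(manip.state()["clock"])
a=cv2.imread("pics/top4.png"); b=cv2.imread("pics/side4.png")
cv2.imwrite("pics/f.png",np.vstack([cv2.resize(a[100:290],None,fx=1.5,fy=1.5),cv2.resize(b[80:310],None,fx=1.5,fy=1.5)])[:600])
```

```text
-0.1735494480123413
1 [ 0.55653727 -0.03469934  0.0887728 ] 1324
2 [ 0.51779655 -0.17265336  0.04694357] 763
3 [ 0.49039252 -0.33089142  0.08830406] 1892
[ 0.65492718 -0.12874332  0.04487496]
35.7167
```

View pics/f.png

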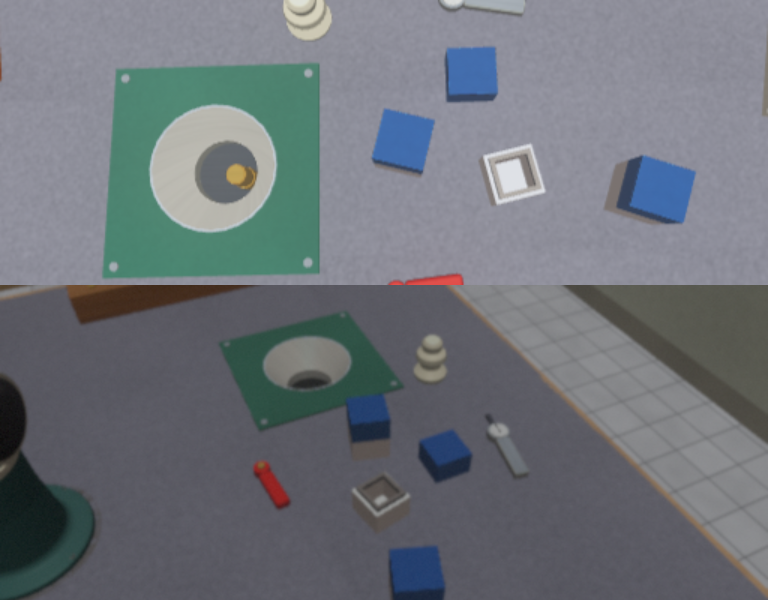

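The shell stands on the tray at (238,175) in the upper crop. The tray floor reads about 0.019 m lower than before, which fits the solid shell. The open box, its lid and the two closed boxes all sit properly on the desk.

```bash
python3 -c "
from h import *
print(order.close_job())"
```

```text
the job is handed in; nothing more can be done
None
```

I handed the job in: box 2 was the heavy one (about 0.80 kg by wrist force, against 0.39 kg for box 1; I did not need to lift box 3), its solid shell is down the funnel with the tray about 19 mm lower, its lid is on the desk, and boxes 1 and 3 are closed; the judge's verdict was not shown.

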